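Slide the doming block out of the row of steel blocks

ROBOT

A 6-joint arm with a two-finger parallel gripper is mounted at the origin on the work surface. World frame = base frame: x ahead of the robot, y to its left, z up, the work surface at z = 0. Lengths are in m, angles in degrees, forces in N, time in s.
With the tool pointing down it reaches from about 0.4 to 0.825 m from the base axis. Payload 7 kg.
Tool frame: the origin (TCP) lies at the very end of the fingers, on their centre line; the grasp point (between the pads) lies 19 mm behind it (r.grasp_offset is the z of the grasp point in the tool frame, in m); z points along the fingers, y is the direction in which the jaws open and shut (so a half turn about z gives the same grasp; the last joint's range is limited). The gripper opens to 88 mm and grips with 3 to 60 N. Pads are 19 mm wide; open, the fingers measure 130 mm over their backs; the gripper's body (78 mm by 193 mm) begins 47 mm behind the grasp point.
Start: joints at [79.647, 20.546, 0.682, 0, -70.136, -16.507], TCP at [0.305, 0.602, 0.227] pointing down, gripper open.
Joint ranges: [-176.03, 176.03], [-82.01, 121.73], [-58.28, 71.71], [-173.87, 95.51], [-174.79, -0.11], [-173.66, 173.66]. Speed limits (degrees/s): [136.94, 136.94, 172.46, 180, 180, 180].

INTERFACE

Orientations are given as [roll, pitch, yaw] about the fixed x, y, z axes, in that order (R = Rz(yaw) Ry(pitch) Rx(roll)).
In Python, from plant import r, capture, calibration, order gives the robot as it stands.
- The arm moves only by the tool servo_tool, never from a script. Its arguments are lists of equal length, an entry for each row: "grip": the closure, from -1 (fully open) to 1 (shut), so that 0 is half open; "translation": the shift along the tool's x, y, z in m, a list of three; "turn": the turn about the tool's z in rad. A call has 1 to 10 rows; each row is the pose to reach, as a shift and turn from the pose commanded when the call began, along the tool's axes at that moment; what a row does not reach only later rows make up. A row lasts 1/12 s, in which the tool goes at most 41.7 mm and 7.16 degrees, less where a joint would pass 70% of its speed; a pose out of reach is approached as far as the arm can. A call with a gripper value outside its range is refused whole. The fingers move at their own pace and stop on an object; "newtons" is the grip in N (left out, the last holds). Time passes only in rows, so rows that repeat a pose let the fingers close. It gives the time, the measured TCP pose, the force and the opening at its end, in the units of the state.
- r.get_state(): the state, without advancing time (a new reading comes with each control period).
- capture(name): name is "side" or "top" or "wrist"; returns (picture, depth): 400x640x3 uint8, blue, green, red; 400x640 float32, m along the optical axis (not along the pixel's ray), 0 where there is no reading.
- calibration(name): a dict with "fx", "fy", "cx", "cy" (pixels), "dist_coeffs" ([k1, k2, p1, p2, k3] as OpenCV has them; the pictures are not rectified), "view" (4x4, takes a point from world to camera coordinates). Camera axes: x right, y up, looking along -z (the intrinsics and any distortion apply to the point x, -y, -z); pixel columns grow to the right and rows downward; lengths in m; the calibration is good to about 2 mm. A picture is of the moment at which its call begins: read the wrist's pose just before it. calibration takes no time and is no camera call; for the wrist camera it gives the pose at the moment of the call.
- order.close_job(): hands the job in, once; it reports no verdict.
The state is a dict: "time_s": time; "joints": joint angles; "qd": joint speeds; "joint_torque": joint torques, N m; "tcp_pos": TCP position; "eef_rot": TCP orientation; "contact_force": force on the tool from outside, world axes, zero at the start; "moment": the same for the moment, N m; "gripper_width": finger opening in m.
Only numpy, scipy, OpenCV 4.12 (cv2) and the standard library are available. Lean on these libraries where they do the work, as an engineer would, in place of code of your own. Each camera call takes 0.05 s, during which the arm holds its last target.

TASK

Three steel forming blocks stand touching in a row on the dark board. Push the doming block, the one with a single big round hollow in its top, straight out of the row away from the robot onto the empty far half of the board, leaving about 30 mm clear between it and the row. Keep it flat on the board (no lifting or tipping) and leave the other two blocks in place.

Things in the scene. Friction and masses are not known exactly. Their poses are not given: they have to be found in the camera images.
- doming_block: Doming block: a plain steel block with one round hollow, 32 mm across and 12 mm deep, in the middle of its top (no other openings). 60 mm long (its x axis), 44 mm wide (its y axis), 30 mm high, about 0.55 kg; origin at the centre of its underside, z up. Anywhere in the row, its x parallel to the board's x. Slides on the board at a push of a few newtons.
- grooved_block: Steel block with three straight grooves along its top, parallel to its length, 10 mm deep. Outer size as the doming block: 60 mm long (its x axis), 44 mm wide (its y axis), 30 mm high, about 0.55 kg; origin at the centre of its underside, z up. Must stay in place.
- flat_block: Steel block with a plain flat top. Outer size as the doming block: 60 mm long (its x axis), 44 mm wide (its y axis), 30 mm high, about 0.55 kg; origin at the centre of its underside, z up. Must stay in place.
- board: Fixed dark wooden board, 280 (x, away from the robot) by 260 (y) by 12 mm thick; origin: centre of its underside, z up. The blocks stand on it in a row along y, touching, in any order: centres at x -60 mm, y -44, 0, 44 mm. Free: the 50 mm of board before the row, and x -30 to 140 mm where |y| is under 80 mm. Small bystanders up to 41 mm high stand near its side edges, |y| over 85 mm.
Not all that is in view belongs to the job. Leave any blue or red look-alike of the doming_block alone. Leave any orange look-alike of the flat_block alone.

How it is judged (in metres and radians):
At the end, for the whole second after the job is handed in: Doming block at rest, flat on the board, centre 75 to 175 mm beyond the row's line (15 mm clear or more) and within 100 mm of the board's middle line; the other two blocks upright and at rest within 15 mm and 15 degrees of where they began (x of doming_block in the frame of board between 0.015 and 0.115 m and y of doming_block in the frame of board between -0.1 and 0.1 m and z of doming_block in the frame of board between 0.008 and 0.018 m and angle between each of doming_block, grooved_block, flat_block's own z axis and vertical below 0.1 rad and linear speed of each of doming_block, grooved_block, flat_block below 0.01 m/s and angular speed of doming_block below 0.1 rad/s and distance of each of grooved_block, flat_block from where it was at the start of the episode below 0.015 m and angle between the x axis of each of grooved_block, flat_block and the x axis of board, either way round below 0.26 rad); the robot touches nothing.
It fails at once if the doming block is lifted more than 10 mm off the board or tipped more than 15 degrees (z of doming_block in the frame of board above 0.022 m or angle between doming_block's own z axis and vertical above 0.26 rad).
It fails at once if the grooved block is pushed more than 15 mm from its place, turned more than 15 degrees or tipped (distance of grooved_block from where it was at the start of the episode above 0.015 m or angle between grooved_block's own z axis and vertical above 0.2 rad or angle between the x axis of grooved_block and the x axis of board, either way round above 0.26 rad).
It fails at once if the flat block is pushed more than 15 mm from its place, turned more than 15 degrees or tipped (distance of flat_block from where it was at the start of the episode above 0.015 m or angle between flat_block's own z axis and vertical above 0.2 rad or angle between the x axis of flat_block and the x axis of board, either way round above 0.26 rad).
It also fails if it takes over 32 s, if anything falls off the work surface, if the arm or the gripper's body presses on something with over 40 N, if the wrist force passes 120 N, or if a joint passes its speed limit or range.

## Working session

There is one attempt and no reset: what is moved stays moved. The work goes in short steps, Python scripts to look and compute and a tool call to move; the robot and the scene stay as the last step left them, time stands still between calls to the robot, and variables do not carry over. Pictures are saved under pics/ and viewed, and the job is handed in when it is done.

Besides the shell and the picture viewer there is one more tool, called after "Call:" as name(argument=value, ...) on one line, values as JSON. servo_tool: Moves the arm, as the interface text tells. Its arguments: {"type":"object","properties":{"grip":{"type":"array","items":{"type":"number"}},"translation":{"type":"array","items":{"type":"array","items":{"type":"number"}}},"turn":{"type":"array","items":{"type":"number"}},"newtons":{"type":"number"}},"required":["grip","translation","turn"]}

```bash
mkdir -p pics; ls; python3 - <<'E'
from plant import r, capture, calibration
import cv2,numpy as np
print(r.get_state())
for n in ("top","side"):
    c=calibration(n); print(n,c)
    p,d=capture(n); cv2.imwrite(f"pics/{n}1.png",p); np.save(f"pics/{n}1.npy",d)
E
```

```text
pics
{'time_s': 0.0, 'joints': array([ 7.96467611e+01,  2.05906902e+01,  6.33382597e-01, -2.24611594e-02,
       -7.01353686e+01, -1.65077051e+01]), 'qd': array([-0.07479296, -0.02324945,  0.03184885, -0.02275006,  0.01066655,
        0.09322496]), 'joint_torque': array([ 6.50367638e-04, -5.82714164e+01,  2.93042511e+01,  6.99714705e+00,
        6.67290558e-03, -1.60158006e-04]), 'tcp_pos': array([0.30476243, 0.60172503, 0.22562076]), 'eef_rot': array([ 1.79905143e+02, -6.09171421e-03, -2.68685882e+01]), 'contact_force': array([-0.57062127,  0.7399466 ,  0.95835372]), 'moment': array([ 0.01847167,  0.00185194, -0.03420224]), 'gripper_width': 0.08746751227599199}
top {'fx': 493.7453951793735, 'fy': 493.7453951793735, 'cx': 321.81526455198815, 'cy': 208.7537416435064, 'dist_coeffs': array([-0.13163168,  0.        ,  0.        ,  0.        ,  0.        ]), 'view': array([[ 0.01504752, -0.99943426, -0.03007872,  0.0921502 ],
       [ 0.98473376,  0.00959547,  0.1738026 , -0.46868506],
       [-0.17341566, -0.03223483,  0.98432105, -0.74406341],
       [ 0.        ,  0.        ,  0.        ,  1.        ]])}
side {'fx': 482.59966248467265, 'fy': 482.59966248467265, 'cx': 307.9210304468439, 'cy': 198.34976859005042, 'dist_coeffs': array([-0.03835028,  0.        ,  0.        ,  0.        ,  0.        ]), 'view': array([[-0.99796121, -0.06080415, -0.01939798,  0.47291569],
       [ 0.03244472, -0.74504689,  0.66622253, -0.00129103],
       [-0.05496149,  0.66423488,  0.74550067, -0.91185868],
       [ 0.        ,  0.        ,  0.        ,  1.        ]])}
```

View pics/top1.png

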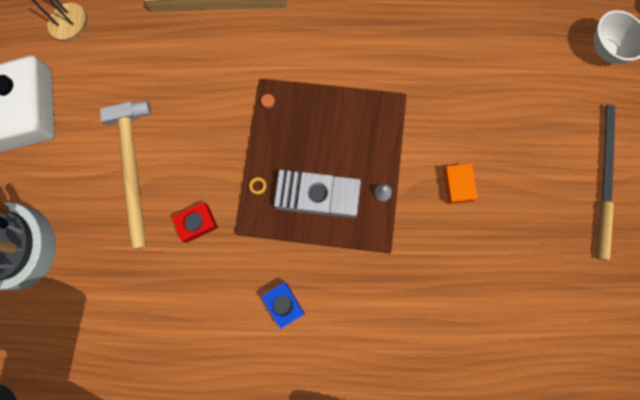

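View pics/side1.png

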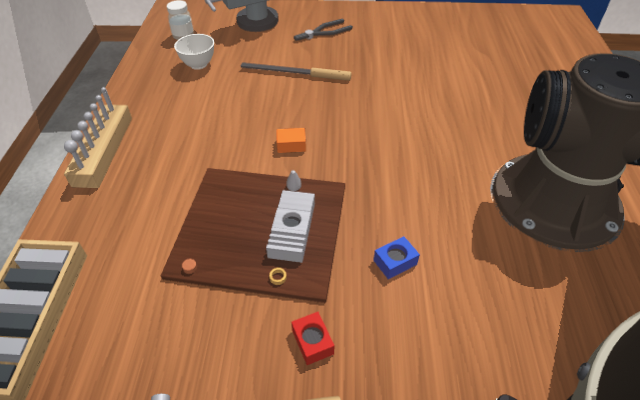

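The row's middle block, with the hollow at about top (318,193), is the doming block. The grooved block is at its left (+y) and the flat one at its right. Board corners in the top view are near (259,79), (406,94), (391,252) and (235,235). I'll measure on an enlarged crop.

```bash
cat > h.py <<'E'
import cv2,numpy as np
from plant import calibration
def toworld(n,uv,z):
    c=calibration(n);K=np.array([[c['fx'],0,c['cx']],[0,c['fy'],c['cy']],[0,0,1]])
    x=cv2.undistortPoints(np.array(uv,float).reshape(-1,1,2),K,c['dist_coeffs']).reshape(-1,2)
    V=c['view'];R=V[:3,:3];t=V[:3,3];o=-R.T@t
    d=np.c_[x[:,0],-x[:,1],-np.ones(len(x))]@R
    return o+d*((z-o[2])/d[:,2])[:,None]
E
python3 - <<'E'
import cv2,numpy as np
from h import *
p=cv2.imread('pics/top1.png')
cv2.imwrite('pics/crop1.png',cv2.resize(p[155:235,240:400],None,fx=5,fy=5,interpolation=cv2.INTER_CUBIC))
b=toworld('top',[(259,79),(406,94),(391,252),(235,235)],0.012)
print(b.round(4),b.mean(0)); print([np.linalg.norm(b[i]-b[i-1]) for i in range(4)])
for i,j in((3,0),(2,1)):
    v=b[j]-b[i];print(np.degrees(np.arctan2(v[1],v[0])))
for i,j in((1,0),(2,3)):
    v=b[j]-b[i];print(np.degrees(np.arctan2(v[1],v[0]))-90)
E
```

```text
[[ 0.7043  0.2134  0.012 ]
 [ 0.6767 -0.0443  0.012 ]
 [ 0.4024 -0.0149  0.012 ]
 [ 0.4273  0.2422  0.012 ]] [0.55268283 0.09907843 0.012     ]
[np.float64(0.2784356818064003), np.float64(0.2591254844859563), np.float64(0.2758634209660815), np.float64(0.2582465002388255)]
-5.937750955229639
-6.121421401742869
-6.103962186693721
-5.5335160001335595
```

View pics/crop1.png

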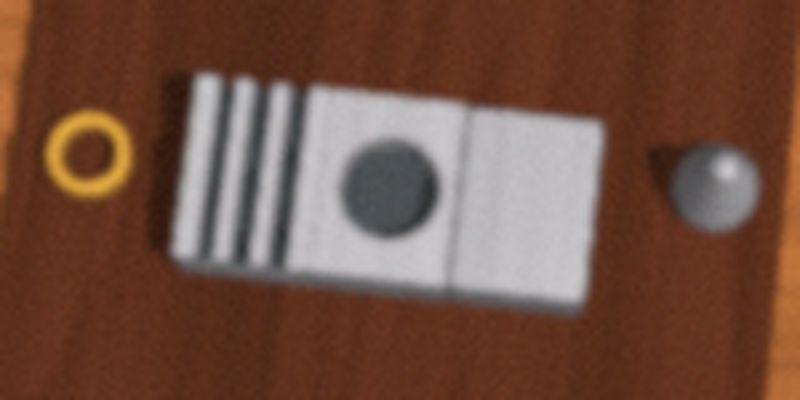

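```bash
python3 - <<'E'
from h import *
c=np.array([(390,188),(195,72),(603,120),(583,303),(174,257),(305,85),(466,104),(449,288),(288,268)],float)/5+[239.6,154.6]
w=toworld('top',c,0.042);print(w.round(4));print(w[1:5].mean(0),w[5:].mean(0))
for i,j in((4,1),(3,2),(8,5),(7,6)):
    v=w[j]-w[i];print(np.degrees(np.arctan2(v[1],v[0])),np.linalg.norm(v))
for i,j in((2,1),(3,4)):
    v=w[j]-w[i];print(np.degrees(np.arctan2(v[1],v[0]))-90,np.linalg.norm(v))
s=toworld('side',[(291.5,219)],0.042);print(s)
a=np.radians(-5.9);R=np.array([[np.cos(a),-np.sin(a)],[np.sin(a),np.cos(a)]])
d=np.load('pics/top1.npy');print(d[192,345])
b=np.array([.5527,.0991]);print((w[:,:2]-b)@R)
E
```

```text
[[0.4945 0.1051 0.042 ]
 [0.5325 0.1692 0.042 ]
 [0.5175 0.0369 0.042 ]
 [0.4577 0.0432 0.042 ]
 [0.4713 0.174  0.042 ]
 [0.5283 0.1333 0.042 ]
 [0.5224 0.0811 0.042 ]
 [0.4621 0.0858 0.042 ]
 [0.4681 0.1373 0.042 ]]
[0.49474302 0.10583703 0.042     ] [0.49523613 0.10936976 0.042     ]
-4.53595065690035 0.06133400025320979
-6.0058939093447155 0.0600697512404762
-3.856535998422835 0.06036685399931177
-4.504254561148261 0.0604383974723329
-6.470355759791303 0.13312440857598526
-5.934062758480991 0.13154676533500134
[[0.49520203 0.10550385 0.042     ]]
0.7923062
[[-5.85352717e-02  3.16777185e-05]
 [-2.73333285e-02  6.76399599e-02]
 [-2.86585050e-02 -6.54778529e-02]
 [-8.87281536e-02 -6.53668322e-02]
 [-8.86499481e-02  6.61799099e-02]
 [-2.77541797e-02  3.14760502e-02]
 [-2.83016056e-02 -2.10466932e-02]
 [-8.87220711e-02 -2.25188483e-02]
 [-8.80826443e-02  2.93235122e-02]]
```

```bash
python3 - <<'E'
from h import *
c=calibration('top');K=np.array([[c['fx'],0,c['cx']],[0,c['fy'],c['cy']],[0,0,1]])
for P in ([.305,.602,.226],[.305,.602,.35],[.41,.114,.226]):
    q=c['view'][:3,:3]@P+c['view'][:3,3]; q=q*[1,-1,-1]
    print(cv2.projectPoints(q.reshape(1,3),np.zeros(3),np.zeros(3),K,c['dist_coeffs'])[0].ravel(), q[2])
d=np.load('pics/top1.npy');print(d[215,35],d[250,10],d[290,15],d[100,30])
print(toworld('top',[(283,305),(194,222)],.03))
s=np.radians(-26.87);p=np.array([.3048,.6017]);X=np.array([np.cos(s),np.sin(s)]);Y=np.array([np.sin(s),-np.cos(s)])
u=np.array([np.cos(np.radians(-6)),np.sin(np.radians(-6))])
t=np.array([.4945,.1053])-u*(.03+.021+.035);print(t,np.hypot(*t),(t-p)@X,(t-p)@Y)
E
```

```text
[-59.61843503 300.65055144] 0.5939039968810336
[-129.52752976  297.8353133 ] 0.47184818694464764
[303.26660832 229.08773136] 0.5963820447139347
0.80511725 0.7073091 0.8221677 0.81105113
[[0.31495652 0.15730111 0.03      ]
 [0.44561673 0.30757062 0.03      ]]
[0.40897112 0.11428945] 0.42464038011788907 0.3132180373837588 0.3877049510002023
```

Call:
servo_tool(grip=[1, 1, 1, 1, 1, 1, 1, 1, 1, 1], newtons=15, translation=[[0.012, 0.015, 0], [0.036, 0.045, 0], [0.06, 0.075, 0], [0.085, 0.105, 0], [0.11, 0.136, 0], [0.135, 0.167, 0], [0.16, 0.198, 0], [0.185, 0.229, 0], [0.205, 0.254, 0], [0.22, 0.272, 0]], turn=[0.06, 0.16, 0.27, 0.38, 0.49, 0.6, 0.71, 0.82, 0.92, 1.0])

```text
time_s: 0.93
tcp_pos: [0.378, 0.2573, 0.2265]
eef_rot: [180.0, 0.0, -84.5]
contact_force: [0.7, 0.1, 0.4]
gripper_width: 0.0263
```

```bash
cat > go.py <<'E'
import sys,numpy as np
from plant import r
from h import *
from scipy.spatial.transform import Rotation as Ro
s=r.get_state();p=s['tcp_pos'];print(s['time_s'],p,s['eef_rot'],s['contact_force'],s['gripper_width'])
R=Ro.from_euler('xyz',s['eef_rot'],degrees=True).as_matrix()
c=np.array([.4945,.1053]);a=np.radians(-6);u=np.array([np.cos(a),np.sin(a)])
v=np.array([-u[1],u[0]])
print('along/lateral from doming start', (p[:2]-c)@u,(p[:2]-c)@v)
t=np.r_[c-u*.086,float(sys.argv[1])]
print('shift',R.T@(t-p),'turn',np.radians(s['eef_rot'][2]+96))
E
python3 go.py 0.15
```

```text
0.9333 [0.37804478 0.25726132 0.22651041] [ 1.79981341e+02  8.08496827e-04 -8.45045534e+01] [0.66611983 0.05231388 0.37358375] 0.02634922351175486
along/lateral from doming start -0.13170155386365043 0.13895597312995545
shift [ 0.14527754 -0.01711718  0.07650279] turn 0.20063339139112357
```

Call:
servo_tool(grip=[1, 1, 1, 1, 1, 1, 1, 1, 1, 1], translation=[[0.018, -0.002, 0], [0.04, -0.005, 0], [0.065, -0.008, 0], [0.09, -0.011, 0.01], [0.115, -0.014, 0.025], [0.13, -0.016, 0.045], [0.14, -0.017, 0.06], [0.145, -0.017, 0.07], [0.145, -0.017, 0.076], [0.145, -0.017, 0.076]], turn=[0.03, 0.07, 0.11, 0.15, 0.18, 0.2, 0.2, 0.2, 0.2, 0.2])

```text
time_s: 1.77
tcp_pos: [0.4093, 0.1169, 0.1494]
eef_rot: [179.9, -0.1, -95.7]
contact_force: [0.3, -0.3, 0.6]
gripper_width: 0.0005
```

```bash
python3 go.py 0.026; python3 - <<'E'
from plant import capture
import cv2
for n in ("side","wrist"):
    p,d=capture(n); cv2.imwrite(f"pics/{n}2.png",p)
E
```

```text
1.7667 [0.40932845 0.11688799 0.14939736] [ 1.79896438e+02 -9.19411765e-02 -9.56715387e+01] [ 0.25628699 -0.30163339  0.62863848] 0.00047849406781709064
along/lateral from doming start -0.08591624171405439 0.002621659017828613
shift [ 0.00242312 -0.00012426  0.12340138] turn 0.005732731782625205
```

View pics/side2.png

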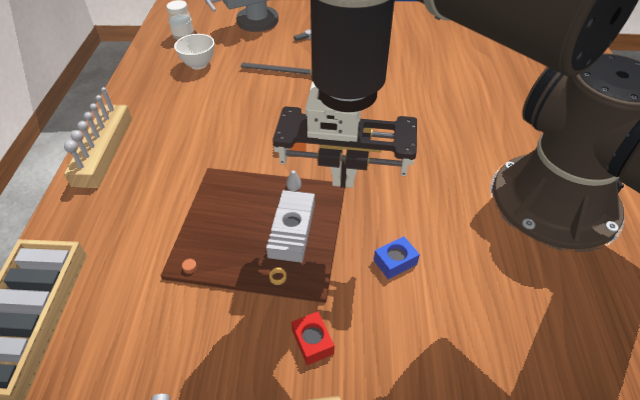

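View pics/wrist2.png

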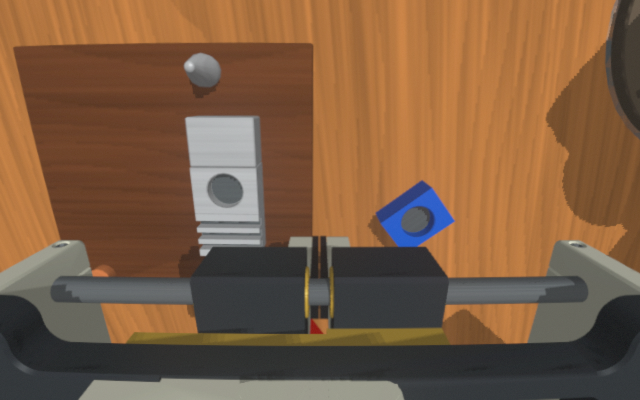

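```bash
python3 - <<'E'
from h import *
w=toworld('wrist',[(225,190),(187,116),(260,116)],.042);print(w)
E
```

```text
[[0.49484038 0.10453196 0.042     ]
 [0.51517703 0.03610784 0.042     ]
 [0.452627   0.04260439 0.042     ]]
```

Call:
servo_tool(grip=[1, 1, 1, 1, 1, 1, 1, 1, 1, 1], translation=[[0.001, 0, 0.01], [0.002, 0, 0.03], [0.0024, 0, 0.05], [0.0024, 0, 0.07], [0.0024, 0, 0.09], [0.0024, 0, 0.105], [0.0024, 0, 0.117], [0.0024, 0, 0.124], [0.0024, 0, 0.127], [0.0024, 0, 0.127]], turn=[0, 0, 0.005, 0.005, 0.005, 0.005, 0.005, 0.005, 0.005, 0.005])

```text
time_s: 2.7
tcp_pos: [0.41, 0.1156, 0.0236]
eef_rot: [180.0, -0.0, -95.9]
contact_force: [0.5, 0.6, 0.4]
gripper_width: 0.0003
```

```bash
python3 go.py 0.022
```

```text
2.7 [0.4099612  0.11563469 0.02357129] [ 1.79996777e+02 -1.14815750e-02 -9.58629348e+01] [0.49351447 0.5622622  0.41238585] 0.0002500334603556839
along/lateral from doming start -0.08515595488329372 0.0014413608536260408
shift [0.00143902 0.0008474  0.00157163] turn 0.002392238731084458
```

Call:
servo_tool(grip=[1, 1, 1, 1, 1, 1, 1, 1, 1, 1], translation=[[0.001, -0.006, 0], [0.0015, -0.014, 0], [0.0015, -0.021, 0], [0.0015, -0.026, 0], [0.0015, -0.03, 0], [0.0015, -0.034, 0], [0.0015, -0.038, 0], [0.0015, -0.042, 0], [0.0015, -0.046, 0], [0.0015, -0.05, 0]], turn=[0, 0, 0, 0, 0, 0, 0, 0, 0, 0])

```text
time_s: 3.53
tcp_pos: [0.4582, 0.1081, 0.0234]
eef_rot: [179.9, -0.1, -95.9]
contact_force: [-8.3, 2.6, 5.8]
gripper_width: 0.0003
```

```bash
python3 go.py 0.022; python3 - <<'E'
from plant import capture
import cv2
for n in ("side","top"):
    p,d=capture(n); cv2.imwrite(f"pics/{n}3.png",p)
p=cv2.imread('pics/side3.png');cv2.imwrite('pics/side3c.png',cv2.resize(p[150:300,200:400],None,fx=4,fy=4,interpolation=2))
E
```

```text
3.5333 [0.45817559 0.10805048 0.02336616] [ 1.79862438e+02 -6.09232376e-02 -9.59345064e+01] [-8.27919137  2.6067858   5.78604031] 0.0002759612662053104
along/lateral from doming start -0.03641292168925194 -0.0010615203594421091
shift [-0.00111965  0.04958241  0.00148402] turn 0.001143078136391795
```

View pics/side3c.png

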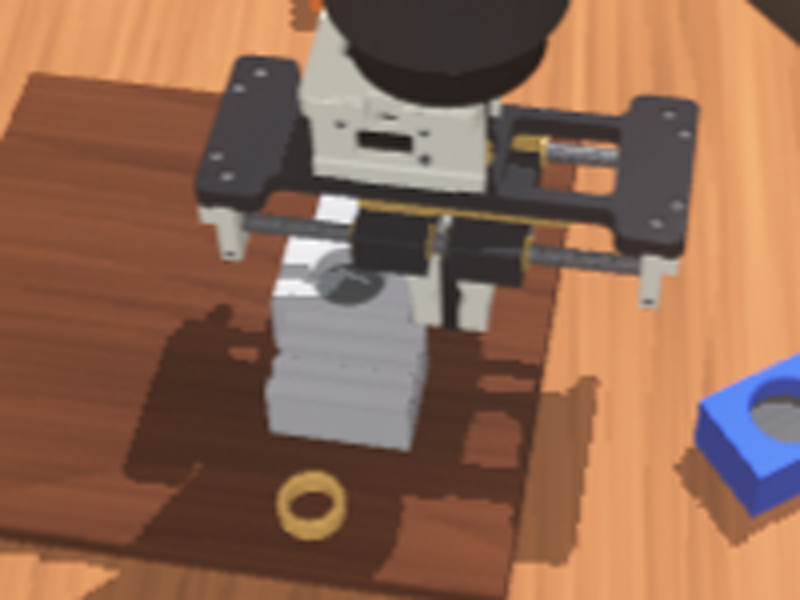

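```bash
python3 - <<'E'
import cv2,numpy as np
a=cv2.imread('pics/side1.png')[180:270,250:350];b=cv2.imread('pics/side3.png')[180:270,250:350]
cv2.imwrite('pics/cmp3.png',cv2.resize(np.hstack([a,b]),None,fx=4,fy=4,interpolation=2))
E
```

```text
(no output)
```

View pics/cmp3.png

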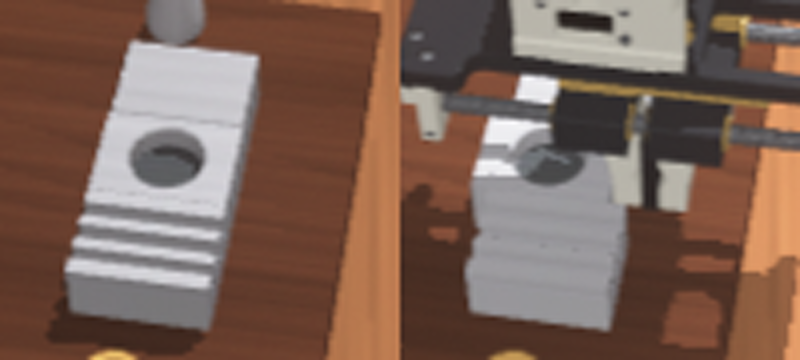

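View pics/top3.png

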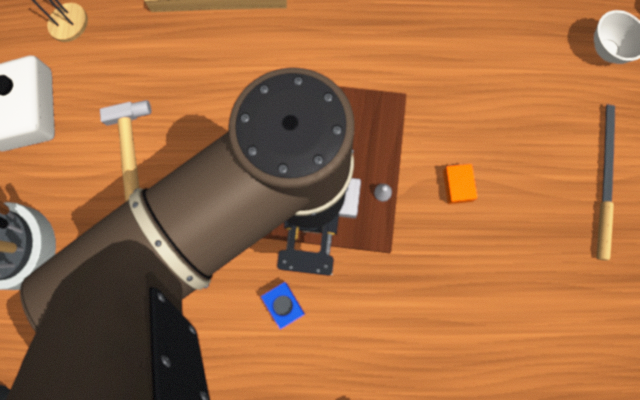

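The grooved block has not moved. The hollow has shifted about 5 px (roughly 9 mm) away from the robot, so I'll keep pushing.

Call:
servo_tool(grip=[1, 1, 1, 1, 1, 1, 1, 1, 1, 1], translation=[[-0.001, -0.005, 0], [-0.001, -0.01, 0], [-0.001, -0.016, 0], [-0.001, -0.022, 0], [-0.001, -0.028, 0], [-0.001, -0.034, 0], [-0.001, -0.04, 0], [-0.001, -0.045, 0], [-0.001, -0.05, 0], [-0.001, -0.054, 0]], turn=[0, 0, 0, 0, 0, 0, 0, 0, 0, 0])

```text
time_s: 4.47
tcp_pos: [0.5118, 0.1031, 0.0233]
eef_rot: [179.8, -0.1, -95.9]
contact_force: [-5.2, -0.1, 2.8]
gripper_width: 0.0002
```

```bash
python3 go.py 0.022; python3 - <<'E'
from plant import capture
import cv2
p,d=capture("side"); cv2.imwrite("pics/side4.png",p)
cv2.imwrite('pics/side4c.png',cv2.resize(p[150:300,170:370],None,fx=4,fy=4,interpolation=2))
E
```

```text
4.4667 [0.51179976 0.10314106 0.02326228] [ 1.79844959e+02 -9.19808279e-02 -9.59266788e+01] [-5.21166095 -0.11717425  2.76502048] 0.00020454382120754474
along/lateral from doming start 0.017430662945622618 -0.0003387944493206013
shift [-0.00047318  0.10342635  0.0015414 ] turn 0.0012796962419074267
```

View pics/side4c.png

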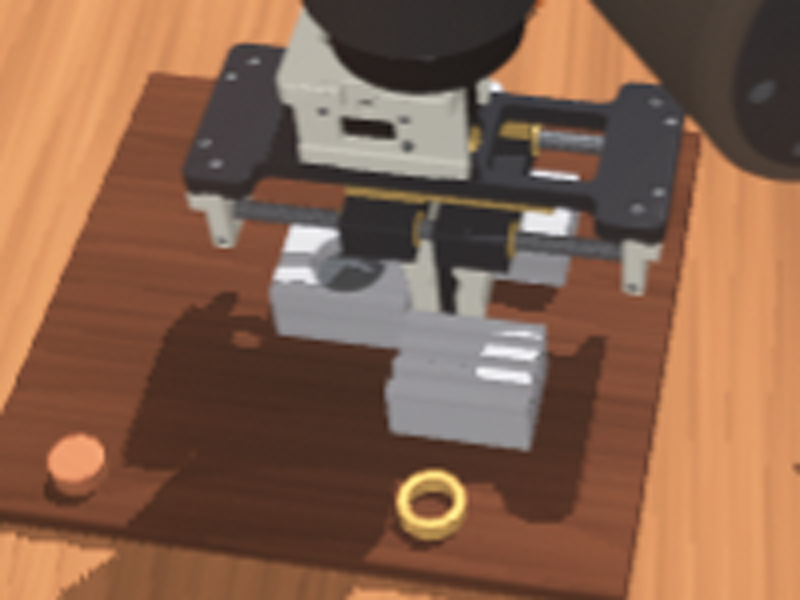

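```bash
python3 - <<'E'
from h import *
w=toworld('side',[(291.5,219),(348/4+170,262/4+150)],.042);print(w,np.linalg.norm(w[0]-w[1]))
E
```

```text
[[0.49520203 0.10550385 0.042     ]
 [0.55627924 0.10034662 0.042     ]] 0.06129455553643644
```

Call:
servo_tool(grip=[1, 1, 1, 1, 1, 1, 1, 1, 1, 1], translation=[[0, -0.004, 0], [0, -0.008, 0], [0, -0.012, 0], [0, -0.016, 0], [0, -0.02, 0], [0, -0.024, 0], [0, -0.027, 0], [0, -0.029, 0], [0, -0.03, 0], [0, -0.03, 0]], turn=[0, 0, 0, 0, 0, 0, 0, 0, 0, 0])

```text
time_s: 5.35
tcp_pos: [0.5434, 0.1009, 0.0235]
eef_rot: [-180.0, 0.0, -95.9]
contact_force: [-1.1, -0.5, 0.3]
gripper_width: 0.0004
```

Call:
servo_tool(grip=[1, 1, 1, 1, 1, 1, 1, 1, 1, 1], translation=[[0, 0.003, 0], [0, 0.008, 0], [0, 0.01, 0], [0, 0.01, -0.01], [0, 0.01, -0.03], [0, 0.01, -0.06], [0, 0.01, -0.09], [0, 0.01, -0.12], [0, 0.01, -0.15], [0, 0.01, -0.17]], turn=[0, 0, 0, 0, 0, 0, 0, 0, 0, 0])

```text
time_s: 6.18
tcp_pos: [0.534, 0.1022, 0.198]
eef_rot: [-179.8, 0.1, -95.9]
contact_force: [0.5, 0.7, 0.1]
gripper_width: 0.0004
```

Call:
servo_tool(grip=[1, 1, 1, 1, 1, 1, 1, 1, 1, 1], translation=[[-0.02, 0, 0], [-0.05, 0, 0], [-0.085, 0, 0], [-0.12, 0, 0], [-0.155, 0, 0], [-0.19, 0, 0], [-0.22, 0, 0], [-0.24, 0, 0], [-0.25, 0, 0], [-0.25, 0, 0]], turn=[0, 0, 0, 0, 0, 0, 0, 0, 0, 0])

```text
time_s: 7.02
tcp_pos: [0.5587, 0.3525, 0.1939]
eef_rot: [-180.0, 0.0, -95.8]
contact_force: [0.0, -0.2, 0.7]
gripper_width: 0.0008
```

```bash
python3 - <<'E'
from plant import capture,r
import cv2
s=r.get_state();print(s['time_s'],s['tcp_pos'],s['contact_force'])
for n in("side","top"):
    p,d=capture(n); cv2.imwrite(f"pics/{n}5.png",p)
    q=p[100:260,220:420] if n=="top" else p[150:300,160:360]
    cv2.imwrite(f'pics/{n}5c.png',cv2.resize(q,None,fx=3.75,fy=3.75,interpolation=2))
E
```

```text
7.0167 [0.55870151 0.35253538 0.19385389] [ 0.01252188 -0.15760483  0.69967359]
```

View pics/side5c.png

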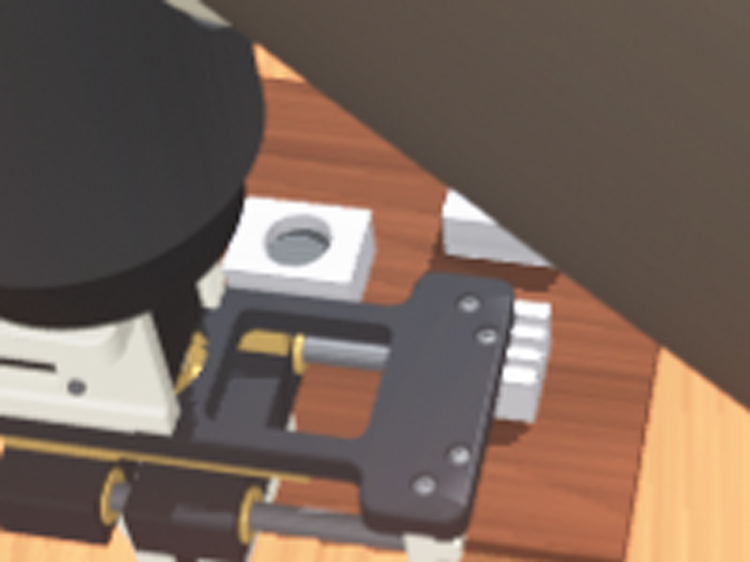

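View pics/top5c.png

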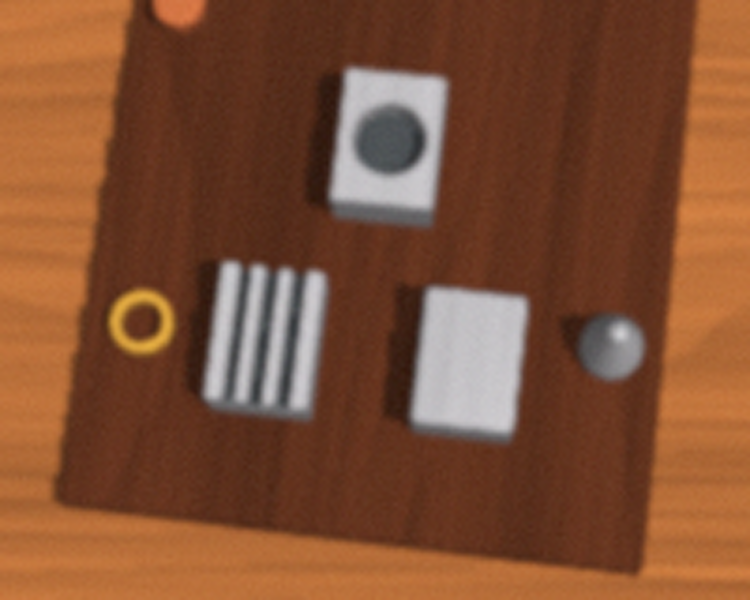

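```bash
python3 - <<'E'
from h import *
f=lambda l:toworld('top',np.array(l)/3.75+[219.6,99.6],.042)[:,:2]
a=np.radians(-5.9);R=np.array([[np.cos(a),-np.sin(a)],[np.sin(a),np.cos(a)]])
b=np.array([.5527,.0991])
for l in ([(389,138)],[(221,262),(327,270),(313,408),(205,400)],[(425,287),(527,295),(514,433),(411,427)]):
    w=(f(l)-b)@R; print(w.mean(0),np.degrees(np.arctan2(*(w[0]-w[-1])[::-1])))
E
```

```text
[0.03544859 0.00185494] 0.0
[-0.05780692  0.04385292] 1.2285135513396386
[-0.05920697 -0.04380777] 0.97148509186718
```

```bash
python3 - <<'E'
from plant import order
print(order.close_job())
E
```

```text
the job is handed in; nothing more can be done
None
```

I pushed the doming block (the middle one of the row) about 94 mm straight out with the closed fingers, then backed off, lifted clear and handed the job in at about 7 s.

| Block | Position in the board frame (x, y) | Notes |
|---|---|---|
| Doming block | 35 mm, 2 mm | Looks flat in both views, about 34 mm clear of the row |
| Grooved block | -58 mm, 44 mm | Within about 2 mm and 1.3° of its place |
| Flat block | -59 mm, -44 mm | Within about 2 mm and 1.3° of its place |

- **Force:** readings at the end of each push step stayed under about 11 N, and read near zero after the retreat.
- **Discrepancy:** the fingers met the block about 5 mm later than the given sizes suggested. I set the last push from the hollow's position in the picture, and the gap still came out a few millimetres over 30.

The clear view after the push was the top camera's; in the side view the arm hid most of the flat block and part of the grooved one.

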